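# Release the cheese press with the red handwheel

## Robot

A 7-joint arm with a two-finger parallel gripper is mounted at the origin on a cart in front of the work surface, level with it; the furniture and walls round the work are solid. World frame = base frame: x ahead of the robot, y to its left, z up, the work surface at z = 0. Lengths are in m, angles in degrees, forces in N, time in s.
With the tool pointing down it reaches from about 0.425 to 0.875 m from the base axis. Payload 4.7 kg.
Tool frame: the origin (TCP) lies between the finger pads; the fingertips stand 25 mm ahead of it and the grasp point (between the pads) lies 6 mm ahead of it (env.tip_reach is the distance from the TCP to the fingertips, in m); z points along the fingers, y is the direction in which the jaws open and shut (so a half turn about z gives the same grasp; the last joint's range is limited). The gripper opens to 87 mm and grips with 3 to 60 N. Pads are 19 mm wide; open, the fingers measure 117 mm over their backs; the gripper's body (75 mm by 190 mm) begins 51 mm behind the grasp point.
Start: joints at [-74.135, 18.392, -4.016, 83.108, 1.295, 78.541, -3.26], TCP at [0.169, 0.628, 0.248] pointing down, gripper open.
Joint ranges: [-163.93, 163.93], [-17.29, 119.83], [-79.2, 71.16], [3.27, 140.29], [-89.18, 269.18], [5.43, 117.66], [-154.24, 154.24]. Speed limits (degrees/s): [147.25, 147.25, 180, 180, 180, 180, 180].

## Interface

Orientations are given as [roll, pitch, yaw] about the fixed x, y, z axes, in that order (R = Rz(yaw) Ry(pitch) Rx(roll)).
In Python, from cell import env, viewer, job gives the robot as it stands.
- The arm moves only by the tool move_arm, never from a script. Its argument "steps" is a list of rows, each a list of 7 numbers: the finger opening in cm, from 0 to 8.7, then the shift along the tool's x, y, z in cm, then the turn, a rotation vector about the tool's x, y, z in rad. In form: [[fingers, tx, ty, tz, wx, wy, wz], ...]. A call has 1 to 5 rows; each row shifts and turns the commanded pose from where the row before left it, along the tool's axes as they then stand; what a row does not reach is not made up. A row lasts 1/12 s, in which the tool goes at most 41.7 mm and 7.16 degrees, less where a joint would pass 70% of its speed; a pose out of reach is approached as far as the arm can. A call is refused whole if a number of a shift passes 4.17 or a number of a turn 0.125, either way. A call with a gripper value outside its range is refused whole. The fingers move at their own pace and stop on an object; "force" is the grip in N (left out, the last holds). Time passes only in rows, so rows that do not move let the fingers close. It gives the time, the measured TCP pose, the force and the opening at its end, in the units of the state.
- env.get_obs(): the state, without advancing time (a new reading comes with each control period).
- viewer.read_camera(name): name is "side" or "top"; returns a dict with "img" (384x512x3 uint8, red, green, blue), "vfov" (degrees; the focal length in pixels is half the picture's height over the tangent of half this angle, whatever the lens; pixels are square), "cx", "cy" (the principal point, pixels), "extrinsics" (4x4, takes a point from world to camera coordinates). Camera axes: x right, y down, z forward; pixel columns grow to the right and rows downward; lengths in m; the calibration is good to about 2 mm. A picture is of the moment at which its call begins. There is no depth.
- job.sign_off(): hands the job in, once; it reports no verdict.
The state is a dict: "time_s": time; "qpos": joint angles; "joint_velocities": joint speeds; "effort": joint torques, N m; "tool_pos": TCP position; "tool_rot": TCP orientation; "force": force on the tool from outside, world axes, zero at the start; "wrist_torque": the same for the moment, N m; "grip_width": finger opening in m.
Only numpy, scipy, OpenCV 4.12 (cv2) and the standard library are available. Lean on these libraries where they do the work, as an engineer would, in place of code of your own. Each camera call takes 0.05 s, during which the arm holds its last target.

## Task

The cheese in the press with the red handwheel is done: turn its wheel anticlockwise by about a fifth of a turn, letting your hand rise with the screw, so that the pressing plate stands at least a centimetre clear of the mould's lid, then let go. Leave the wheel of the other press, the yellow one, as it is.

Things in the scene. Friction and masses are not known exactly. Their poses are not given: they have to be found in the camera images.
- red_wheel (a joint): turn of the red handwheel, rad: 0 = screwed down, plate on the mould's lid; grows ANTICLOCKWISE seen from above, stop at 1.7. The steep screw lifts wheel, stem and plate together 14 mm per rad (10 mm at 0.714). Starts at 0 to 0.2, takes about 0.25 N m, stays where left. The fixed press: wooden base 130x190 mm, two steel columns, white beam, white mould with wooden lid
- red_grip (a point): grip point of the red handwheel: rim 112 mm across, its top 210 mm above the worktop when down; across its centre an upright flat grip bar, 56 mm long, 14 mm thick, top 34 mm above the rim's top, free space beside it above the rim. Point: on the wheel's axis, 8 mm below the bar's top. z up, x along the bar, y across its thickness; turns and rises with the wheel
- yellow_wheel (a joint): turn of the yellow handwheel, rad: 0 = screwed down, plate on the mould's lid; grows ANTICLOCKWISE seen from above, stop at 1.7. The steep screw lifts wheel, stem and plate together 14 mm per rad (10 mm at 0.714). Starts at 0 to 0.2, takes about 0.25 N m, stays where left. The fixed press: wooden base 130x190 mm, two steel columns, white beam, white mould with wooden lid
- yellow_grip (a point): grip point of the yellow handwheel: rim 112 mm across, its top 210 mm above the worktop when down; across its centre an upright flat grip bar, 56 mm long, 14 mm thick, top 34 mm above the rim's top, free space beside it above the rim. Point: on the wheel's axis, 8 mm below the bar's top. z up, x along the bar, y across its thickness; turns and rises with the wheel

How it is judged:
By the outcome, as a careful person would: the job done as asked, in the order asked, and still so for the second after the job is handed in, with the robot touching nothing.
It also fails if it takes over 35 s, if anything falls off the work surface, if the arm or the gripper's body presses on something with over 40 N, if the wrist force passes 120 N, or if a joint passes its speed limit or range.

## Working session

There is one attempt and no reset: what is moved stays moved. The work goes in short steps, Python scripts to look and compute and a tool call to move; the robot and the scene stay as the last step left them, time stands still between calls to the robot, and variables do not carry over. Pictures are saved under pics/ and viewed, and the job is handed in when it is done.

Besides the shell and the picture viewer there is one more tool, called by a JSON object that holds its "method" and its "body", one argument or row to a line. move_arm: Moves the arm, as the interface text tells. Its arguments: {"type":"object","properties":{"steps":{"type":"array"},"force":{"type":"number"}},"required":["steps"]}

```bash
ls; mkdir -p pics
python3 - <<'E'
from cell import env, viewer, job
import cv2,numpy as np
o=env.get_obs()
print({k:np.round(v,4) for k,v in o.items()}, env.tip_reach)
for n in("side","top"):
    c=viewer.read_camera(n); print(n,c["vfov"],c["cx"],c["cy"],np.round(c["extrinsics"],4).tolist(),[k for k in c])
    cv2.imwrite(f"pics/{n}0.png",c["img"][:,:,::-1])
E
```

```text
pics
{'time_s': np.float64(0.0), 'qpos': array([-74.1348,  18.4412,  -4.0162,  83.1744,   1.2956,  78.5405,
        -3.2599]), 'joint_velocities': array([-0.0785, -0.0592, -0.0004, -0.0551,  0.0421,  0.0039,  0.0205]), 'effort': array([ 1.00000e-03, -4.91307e+01, -4.03500e-01, -3.12522e+01,
       -6.40000e-02,  4.39000e-02,  2.00000e-04]), 'tool_pos': array([0.1688, 0.6272, 0.2464]), 'tool_rot': array([-1.798892e+02,  6.100000e-03,  1.649454e+02]), 'force': array([ 0.7125, -0.2703,  0.2123]), 'wrist_torque': array([ 0.0119, -0.0094, -0.0291]), 'grip_width': np.float64(0.0867)} 0.025
side 49.45189591741472 252.21769363390032 189.07335825499672 [[-0.083, 0.9964, -0.0162, 0.0531], [0.7437, 0.0511, -0.6665, -0.2367], [-0.6633, -0.0674, -0.7453, 1.6138], [0.0, 0.0, 0.0, 1.0]] ['img', 'vfov', 'cx', 'cy', 'extrinsics']
top 43.43930203606613 256.0758515792912 191.05665715150502 [[-0.0079, -0.9999, -0.0097, 0.0235], [-0.9971, 0.0087, -0.0751, 0.5487], [0.0752, 0.0091, -0.9971, 1.381], [0.0, 0.0, 0.0, 1.0]] ['img', 'vfov', 'cx', 'cy', 'extrinsics']
```

View pics/side0.png

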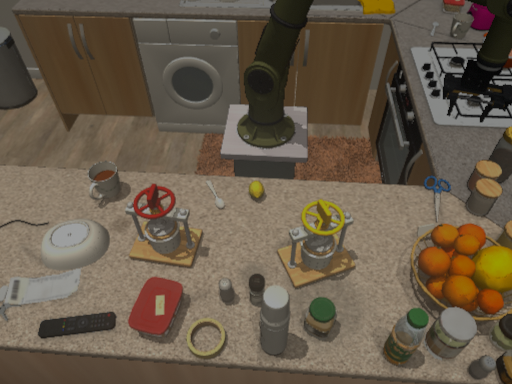

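View pics/top0.png

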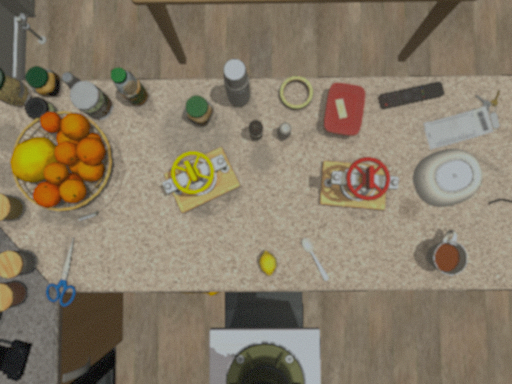

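```bash
cat > h.py <<'E'
from cell import env, viewer, job
import cv2,numpy as np
def cam(n):
    c=viewer.read_camera(n); c["f"]=192/np.tan(np.radians(c["vfov"]/2)); return c
def ray(c,u,v):
    E=c["extrinsics"];R=E[:3,:3];t=E[:3,3]
    return -R.T@t, R.T@np.array([(u-c["cx"])/c["f"],(v-c["cy"])/c["f"],1.])
def onz(c,u,v,z):
    o,d=ray(c,u,v); return o+d*(z-o[2])/d[2]
def proj(c,p):
    q=c["extrinsics"][:3,:3]@p+c["extrinsics"][:3,3]; return c["f"]*q[:2]/q[2]+[c["cx"],c["cy"]]
def tri(r):
    A=0;b=0
    for o,d in r:
        d=d/np.linalg.norm(d);P=np.eye(3)-np.outer(d,d);A=A+P;b=b+P@o
    return np.linalg.solve(A,b)
def crop(c,u,v,w,h,k,fn):
    cv2.imwrite(fn,cv2.resize(c["img"][v-h:v+h,u-w:u+w,::-1],None,fx=k,fy=k,interpolation=cv2.INTER_CUBIC))
E
python3 - <<'E'
from h import *
t=cam("top");s=cam("side")
crop(t,366,182,50,37,8,"pics/t1.png");crop(s,160,220,50,45,6,"pics/s1.png")
for c,(u,v),n in((t,(366,178),"t"),(s,(154,202),"s")):
    m=cv2.inRange(cv2.cvtColor(c["img"],cv2.COLOR_RGB2HSV).astype(int)[:,:,:].astype(np.uint8),(0,150,60),(8,255,255))|cv2.inRange(cv2.cvtColor(c["img"],cv2.COLOR_RGB2HSV),(172,150,60),(180,255,255))
    k=np.zeros_like(m);k[v-32:v+32,u-32:u+32]=1;m*=k
    cs,_=cv2.findContours(m,cv2.RETR_EXTERNAL,cv2.CHAIN_APPROX_NONE)
    q=max(cs,key=cv2.contourArea);e=cv2.fitEllipse(q);print(n,e,onz(c,*e[0],.205), onz(c,e[0][0]-e[1][1]/2,e[0][1],.205),onz(c,e[0][0]+e[1][1]/2,e[0][1],.205))
# bases plate: y extents check
E
```

```text
t ((367.6514892578125, 178.38760375976562), (40.87961196899414, 41.4242057800293), 131.79483032226562) [ 0.56455868 -0.26459983  0.205     ] [ 0.56502533 -0.21241414  0.205     ] [ 0.56409241 -0.31674174  0.205     ]
s ((153.67849731445312, 201.73789978027344), (31.024776458740234, 40.99092102050781), 73.33576202392578) [ 0.56532656 -0.26466827  0.205     ] [ 0.56911716 -0.31914033  0.205     ] [ 0.56154386 -0.21030992  0.205     ]
```

View pics/t1.png

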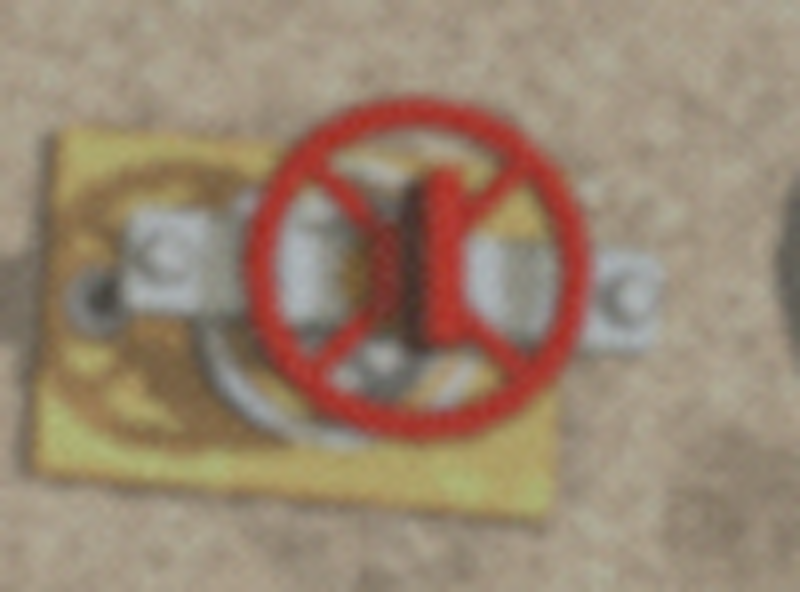

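View pics/s1.png

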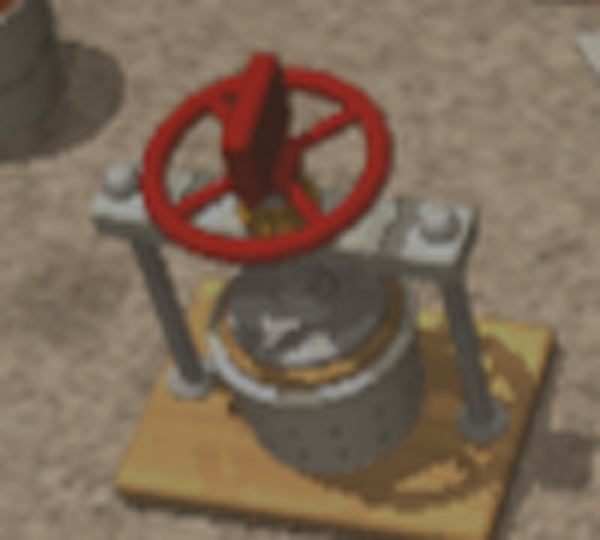

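Run:
```python
from h import *
t=cam("top");s=cam("side")
T=lambda x,y:(316+x/8-.5+.0,145+y/8-.5)
S=lambda x,y:(110+x/6-.5,175+y/6-.5)
for n,c,F,pts in(("t",t,T,[(428,170),(463,167),(430,345),(467,342)]),("s",s,S,[(256,55),(277,58),(224,143),(248,150)])):
    P=[onz(c,*F(*p),.245) for p in pts];print(n,np.round(P,4)[:,:2].tolist(),np.mean(P,0)[:2])
    d=(P[2]+P[3]-P[0]-P[1])/2;print(np.linalg.norm(d),np.degrees(np.arctan2(d[1],d[0])), np.linalg.norm(P[1]-P[0]))
print("axis tri",tri([ray(t,367.65,178.39),ray(s,153.68,201.74)]))
# intensity profile of bar top, per row in top view: bright red channel centroid
img=t["img"].astype(float)
rows=range(166,188)
uv=[]
for v in rows:
    r=img[v,364:377,0]-img[v,364:377,1]; w=np.clip(r-120,0,None); uv.append((v,round((w*np.arange(364,377)).sum()/max(w.sum(),1),2),int(w.sum())))
print(uv)
print(img[177,360:380,0].astype(int)); print(img[177,360:380,1].astype(int))
```

```text
t [[0.5916, -0.2597], [0.5924, -0.2704], [0.5379, -0.259], [0.5387, -0.2703]] [ 0.56516015 -0.26486152]
0.05368225983323862 179.49205196648705 0.010730741131357082
s [[0.5372, -0.2677], [0.5384, -0.2581], [0.588, -0.269], [0.5911, -0.2579]] [ 0.56369657 -0.26317616]
0.05177945239781092 -0.5723995651023807 0.009689628895771777
axis tri [ 0.56465638 -0.26488438  0.2041686 ]
[(166, np.float64(0.0), 0), (167, np.float64(0.0), 0), (168, np.float64(0.0), 0), (169, np.float64(0.0), 0), (170, np.float64(0.0), 0), (171, np.float64(0.0), 0), (172, np.float64(0.0), 0), (173, np.float64(0.0), 0), (174, np.float64(0.0), 0), (175, np.float64(0.0), 0), (176, np.float64(0.0), 0), (177, np.float64(0.0), 0), (178, np.float64(0.0), 0), (179, np.float64(0.0), 0), (180, np.float64(0.0), 0), (181, np.float64(0.0), 0), (182, np.float64(0.0), 0), (183, np.float64(0.0), 0), (184, np.float64(0.0), 0), (185, np.float64(0.0), 0), (186, np.float64(0.0), 0), (187, np.float64(0.0), 0)]
[107 102 105 118 123 107  81  75  93 123 158 173 171 171 168 168 172 169
 159 143]
[ 86  70  57  55  55  51  53  53  53  54  57  53  56  89 139 170 182 176
 159 144]
```

```bash
cat > plan.py <<'E'
from h import *
from scipy.spatial.transform import Rotation as Ro
def plan(wps,yaw,N,p=None,wmax=.12,step=3.5):
    """straight legs at <=step cm/row; yaw turned at wmax per row; returns rows"""
    o=env.get_obs(); p=np.array(o["tool_pos"] if p is None else p);R=Ro.from_euler("xyz",o["tool_rot"],degrees=True)
    rows=[]
    for w in wps:
        w=np.array(w)
        while np.linalg.norm(w-p)>.0005 :
            d=w-p; L=np.linalg.norm(d); d=d*min(1,step/100/L)
            sh=np.round(R.inv().apply(d)*100,2)
            y=R.as_euler("xyz",degrees=True)[2]; e=(yaw-y+180)%360-180
            if yaw<0<y and e>0:e-=360
            wz=float(np.round(np.clip(-np.radians(e),-wmax,wmax),3))
            rows.append([8.7,*[float(a) for a in sh],0,0,wz]); p=p+R.apply(sh/100); R=R*Ro.from_rotvec([0,0,wz])
    for i in range(0,len(rows),5): print(rows[i:i+5])
    print(p,R.as_euler("xyz",degrees=True))
E
python3 - <<'E'
from plan import *
plan([(.17,.62,.36),(.40,.40,.36),(.54,.15,.36),(.565,-.265,.36)],-.5,99)
E
```

```text
[[8.7, -0.1, -0.22, -3.49, 0, 0, 0.12], [8.7, -0.12, -0.2, -3.49, 0, 0, 0.12], [8.7, -0.14, -0.19, -3.49, 0, 0, 0.12], [8.7, -0.04, -0.04, -0.8, 0, 0, 0.12], [8.7, -3.5, -0.07, 0.0, 0, 0, 0.12]]
[[8.7, -3.48, 0.35, 0.0, 0, 0, 0.12], [8.7, -3.42, 0.76, 0.0, 0, 0, 0.12], [8.7, -3.3, 1.17, 0.0, 0, 0, 0.12], [8.7, -3.14, 1.55, 0.0, 0, 0, 0.12], [8.7, -2.93, 1.92, 0.0, 0, 0, 0.12]]
[[8.7, -2.68, 2.25, 0.0, 0, 0, 0.12], [8.7, -2.39, 2.56, 0.0, 0, 0, 0.12], [8.7, -2.07, 2.82, 0.0, 0, 0, 0.12], [8.7, -0.15, 0.28, 0.01, 0, 0, 0.12], [8.7, -2.22, 2.7, 0.0, 0, 0, 0.12]]
[[8.7, -1.88, 2.95, 0.0, 0, 0, 0.12], [8.7, -1.52, 3.15, 0.0, 0, 0, 0.12], [8.7, -1.13, 3.31, 0.0, 0, 0, 0.12], [8.7, -0.72, 3.42, 0.0, 0, 0, 0.12], [8.7, -0.31, 3.49, 0.0, 0, 0, 0.12]]
[[8.7, 0.11, 3.5, 0.0, 0, 0, 0.12], [8.7, 0.53, 3.46, 0.01, 0, 0, 0.12], [8.7, 0.18, 0.64, -0.0, 0, 0, 0.12], [8.7, -0.21, 3.49, 0.0, 0, 0, 0.12], [8.7, 0.21, 3.49, 0.0, 0, 0, 0.008]]
[[8.7, 0.24, 3.49, 0.0, 0, 0, -0.0], [8.7, 0.24, 3.49, 0.0, 0, 0, -0.0], [8.7, 0.24, 3.49, 0.0, 0, 0, -0.0], [8.7, 0.24, 3.49, 0.0, 0, 0, -0.0], [8.7, 0.25, 3.49, 0.0, 0, 0, -0.0]]
[[8.7, 0.24, 3.49, 0.0, 0, 0, -0.0], [8.7, 0.25, 3.49, 0.0, 0, 0, -0.0], [8.7, 0.24, 3.49, 0.01, 0, 0, -0.0], [8.7, 0.25, 3.49, 0.0, 0, 0, -0.0], [8.7, 0.22, 3.09, 0.01, 0, 0, -0.0]]
[ 0.56504883 -0.26499794  0.35996725] [ 1.79971415e+02  4.75752826e-03 -5.25859897e-01]
```

{"method": "move_arm", "body": {
  "steps": [
    [8.7,0,0,-3.5,0,0,0],
    [8.7,0,0,-3.5,0,0,0],
    [8.7,0,0,-3.5,0,0,0],
    [8.7,0,0,-0.5,0,0,0]
  ]
}}

```text
time_s: 0.63
tool_pos: [0.1692, 0.6295, 0.3652]
tool_rot: [179.4, -0.0, 164.9]
force: [0.0, -0.2, 0.8]
grip_width: 0.0868
```

Run:
```python
from plan import *
print(env.get_obs()["tool_pos"])
plan([(.40,.40,.36),(.54,.15,.36),(.565,-.265,.36)],-.5,99)
```

```text
[0.1692387  0.62953603 0.3652271 ]
[[8.7, -3.04, -1.74, 0.04, 0, 0, 0.12], [8.7, -3.22, -1.36, 0.04, 0, 0, 0.12], [8.7, -3.36, -0.97, 0.03, 0, 0, 0.12], [8.7, -3.46, -0.56, 0.04, 0, 0, 0.12], [8.7, -3.5, -0.14, 0.03, 0, 0, 0.12]]
[[8.7, -3.49, 0.28, 0.04, 0, 0, 0.12], [8.7, -3.43, 0.7, 0.03, 0, 0, 0.12], [8.7, -3.32, 1.1, 0.04, 0, 0, 0.12], [8.7, -3.17, 1.49, 0.03, 0, 0, 0.12], [8.7, -0.89, 0.56, 0.01, 0, 0, 0.12]]
[[8.7, -3.22, 1.37, -0.03, 0, 0, 0.12], [8.7, -3.03, 1.75, -0.03, 0, 0, 0.12], [8.7, -2.8, 2.1, -0.03, 0, 0, 0.12], [8.7, -2.53, 2.42, -0.03, 0, 0, 0.12], [8.7, -2.23, 2.7, -0.03, 0, 0, 0.12]]
[[8.7, -1.88, 2.95, -0.02, 0, 0, 0.12], [8.7, -1.52, 3.15, -0.03, 0, 0, 0.12], [8.7, -1.13, 3.31, -0.02, 0, 0, 0.12], [8.7, -0.14, 0.64, -0.01, 0, 0, 0.12], [8.7, -1.79, 3.0, -0.04, 0, 0, 0.12]]
[[8.7, -1.42, 3.2, -0.04, 0, 0, 0.12], [8.7, -1.03, 3.34, -0.04, 0, 0, 0.12], [8.7, -0.62, 3.44, -0.04, 0, 0, 0.12], [8.7, -0.21, 3.49, -0.04, 0, 0, 0.12], [8.7, 0.22, 3.49, -0.03, 0, 0, 0.007]]
[[8.7, 0.24, 3.49, -0.04, 0, 0, 0.0], [8.7, 0.24, 3.49, -0.03, 0, 0, 0.0], [8.7, 0.24, 3.49, -0.04, 0, 0, 0.0], [8.7, 0.24, 3.49, -0.03, 0, 0, 0.0], [8.7, 0.24, 3.49, -0.04, 0, 0, 0.0]]
[[8.7, 0.21, 3.09, -0.03, 0, 0, 0.0]]
[ 0.565046   -0.26497844  0.36004004] [-1.79385813e+02 -1.37371468e-01 -4.72480989e-01]
```

{"method": "move_arm", "body": {
  "steps": [
    [8.7,-3.0,-1.7,0,0,0,0.12],
    [8.7,-3.2,-1.4,0,0,0,0.12],
    [8.7,-3.4,-1.0,0,0,0,0.12],
    [8.7,-3.5,-0.6,0,0,0,0.12],
    [8.7,-3.5,-0.1,0,0,0,0.12]
  ]
}}

```text
time_s: 1.05
tool_pos: [0.2939, 0.5022, 0.3576]
tool_rot: [180.0, -0.0, 130.2]
force: [0.6, 0.1, -0.2]
grip_width: 0.0869
```

{"method": "move_arm", "body": {
  "steps": [
    [8.7,-3.5,0.3,0,0,0,0.12],
    [8.7,-3.4,0.7,0,0,0,0.12],
    [8.7,-3.3,1.1,0,0,0,0.12],
    [8.7,-3.2,1.5,0,0,0,0.12],
    [8.7,-0.9,0.6,0,0,0,0.12]
  ]
}}

```text
time_s: 1.47
tool_pos: [0.4053, 0.3921, 0.358]
tool_rot: [179.8, 0.1, 95.3]
force: [0.5, -0.2, 0.5]
grip_width: 0.0867
```

{"method": "move_arm", "body": {
  "steps": [
    [8.7,-3.2,1.4,0,0,0,0.12],
    [8.7,-3.0,1.8,0,0,0,0.12],
    [8.7,-2.8,2.1,0,0,0,0.12],
    [8.7,-2.5,2.4,0,0,0,0.12],
    [8.7,-2.2,2.7,0,0,0,0.12]
  ]
}}

```text
time_s: 1.88
tool_pos: [0.4871, 0.2447, 0.3577]
tool_rot: [180.0, -0.0, 61.5]
force: [0.7, -0.1, -0.6]
grip_width: 0.0869
```

{"method": "move_arm", "body": {
  "steps": [
    [8.7,-1.9,3.0,0,0,0,0.12],
    [8.7,-1.5,3.2,0,0,0,0.12],
    [8.7,-1.1,3.3,0,0,0,0.12],
    [8.7,-0.1,0.6,0,0,0,0.12],
    [8.7,-1.8,3.0,0,0,0,0.12]
  ]
}}

```text
time_s: 2.3
tool_pos: [0.5442, 0.1182, 0.3567]
tool_rot: [-179.9, -0.0, 27.4]
force: [0.4, 2.0, 0.8]
grip_width: 0.0869
```

Run:
```python
from plan import *
o=env.get_obs()
print(o["tool_pos"],o["tool_rot"],o["qpos"])
plan([(.565,-.265,.345)],-.5,99)
```

```text
[0.5442365  0.11817044 0.35673682] [-1.79870287e+02 -2.89188301e-02  2.74065605e+01] [-42.80275333   5.14202307  30.3213429   87.28784972  -2.72737581
  88.27767118 -75.09312672]
[[8.7, -1.44, 3.19, 0.1, 0, 0, 0.12], [8.7, -1.05, 3.34, 0.1, 0, 0, 0.12], [8.7, -0.64, 3.44, 0.1, 0, 0, 0.12], [8.7, -0.22, 3.49, 0.1, 0, 0, 0.12], [8.7, 0.19, 3.49, 0.1, 0, 0, 0.007]]
[[8.7, 0.22, 3.49, 0.1, 0, 0, 0.0], [8.7, 0.22, 3.49, 0.1, 0, 0, 0.0], [8.7, 0.22, 3.49, 0.1, 0, 0, 0.0], [8.7, 0.22, 3.49, 0.1, 0, 0, 0.0], [8.7, 0.22, 3.49, 0.09, 0, 0, 0.0]]
[[8.7, 0.21, 3.39, 0.1, 0, 0, 0.0]]
[ 0.56498407 -0.26497612  0.3449654 ] [-1.79871834e+02  3.51457915e-02 -4.96412032e-01]
```

{"method": "move_arm", "body": {
  "steps": [
    [8.7,-1.4,3.2,0.1,0,0,0.12],
    [8.7,-1.0,3.3,0.1,0,0,0.12],
    [8.7,-0.6,3.4,0.1,0,0,0.12],
    [8.7,-0.2,3.5,0.1,0,0,0.12],
    [8.7,0.2,3.5,0.1,0,0,0]
  ]
}}

```text
time_s: 2.72
tool_pos: [0.5547, -0.0611, 0.3527]
tool_rot: [-180.0, -0.0, -0.4]
force: [1.5, -0.1, -0.3]
grip_width: 0.0872
```

{"method": "move_arm", "body": {
  "steps": [
    [8.7,0.2,3.5,0.1,0,0,0],
    [8.7,0.2,3.5,0.1,0,0,0],
    [8.7,0.2,3.5,0.1,0,0,0],
    [8.7,0.2,3.5,0.1,0,0,0],
    [8.7,0.2,3.0,0,0,0,0]
  ]
}}

```text
time_s: 3.13
tool_pos: [0.5641, -0.2319, 0.3485]
tool_rot: [180.0, -0.0, -0.1]
force: [0.2, -0.2, 0.9]
grip_width: 0.087
```

{"method": "move_arm", "body": {
  "steps": [
    [8.7,0.2,3.0,0,0,0,0],
    [8.7,0,0,0,0,0,0],
    [8.7,0,0,0,0,0,0]
  ]
}}

```text
time_s: 3.38
tool_pos: [0.5657, -0.2618, 0.3482]
tool_rot: [179.9, 0.0, -0.3]
force: [0.4, 0.7, -0.9]
grip_width: 0.0872
```

Run:
```python
from plan import *
o=env.get_obs()
print(o["tool_pos"],o["tool_rot"],o["qpos"])
plan([(.565,-.265,.345)],-.5,99)
s=cam("side");crop(s,160,190,70,60,5,"pics/s2.png")
```

```text
[ 0.56571323 -0.26177316  0.34823009] [ 1.79948219e+02  4.45101976e-02 -3.30769424e-01] [-14.51498625  17.00306064  47.57147137  79.16897251 -12.39880391
  89.20428664 -58.37432071]
[[8.7, -0.07, 0.32, 0.32, 0, 0, 0.003]]
[ 0.56499227 -0.26497194  0.34503353] [ 1.79948086e+02  4.43546543e-02 -5.02656744e-01]
```

View pics/s2.png

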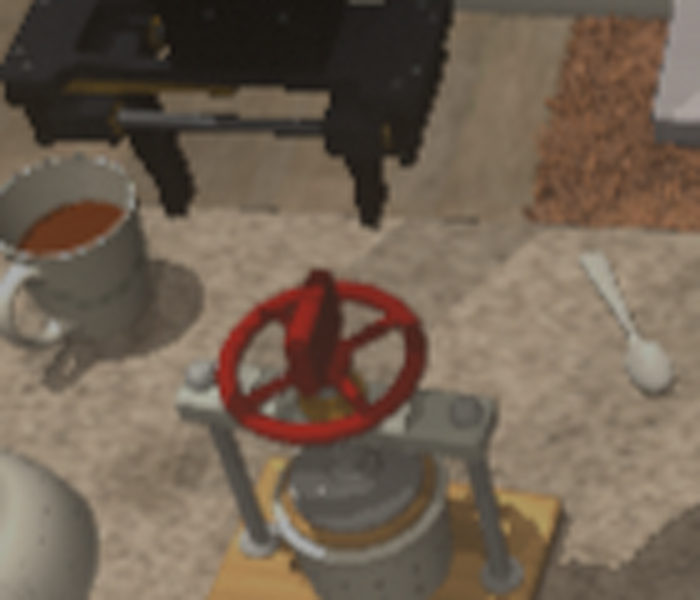

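{"method": "move_arm", "body": {
  "steps": [
    [8.7,-0.07,0.32,2.5,0,0,0],
    [8.7,0,0,2.5,0,0,0],
    [8.7,0,0,2.0,0,0,0],
    [8.7,0,0,1.0,0,0,0],
    [8.7,0,0,0,0,0,0]
  ]
}}

```text
time_s: 3.85
tool_pos: [0.5655, -0.2598, 0.2661]
tool_rot: [-179.9, 0.2, 0.1]
force: [-1.0, -0.1, -0.1]
grip_width: 0.0871
```

Run:
```python
from plan import *
o=env.get_obs()
print(o["tool_pos"],o["tool_rot"],o["qpos"])
plan([(.565,-.265,.245)],-.5,99)
s=cam("side");crop(s,160,190,70,60,5,"pics/s3.png")
```

```text
[ 0.56554106 -0.25982125  0.26613316] [-1.79855437e+02  2.06748252e-01  9.75335780e-02] [-14.67776701  18.415619    46.66094602  87.0403228  -13.48632489
  80.6076521  -57.12383346]
[[8.7, -0.05, 0.52, 2.11, 0, 0, 0.01]]
[ 0.56497364 -0.26496897  0.24502205] [-179.85751162    0.20818352   -0.47542618]
```

View pics/s3.png

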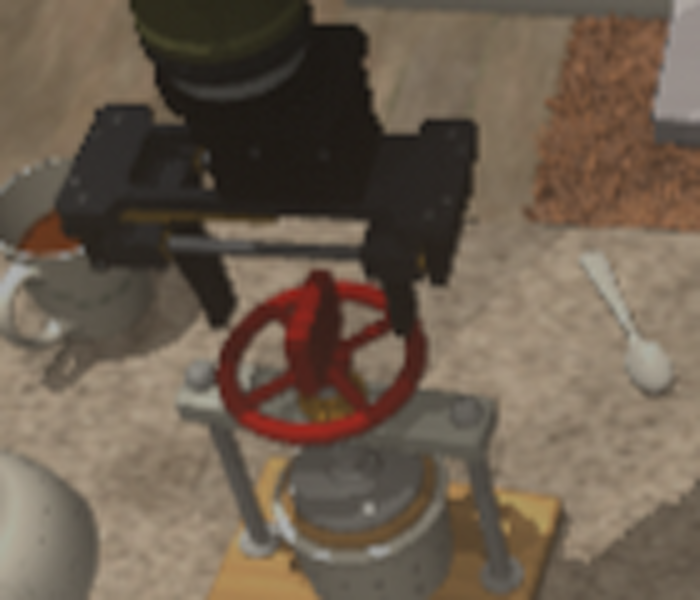

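{"method": "move_arm", "body": {
  "steps": [
    [8.7,-0.05,0.4,0.7,0,0,0.01],
    [8.7,0,0,0.7,0,0,0],
    [8.7,0,0,0.6,0,0,0],
    [8.7,0,0,0,0,0,0]
  ]
}}

```text
time_s: 4.23
tool_pos: [0.565, -0.2664, 0.2475]
tool_rot: [-180.0, 0.1, -0.7]
force: [-0.7, 0.4, 0.1]
grip_width: 0.0869
```

Run:
```python
from plan import *
o=env.get_obs()
print(o["tool_pos"],o["tool_rot"],o["force"])
plan([(.565,-.265,.245)],-.5,99)
s=cam("side");crop(s,160,190,70,60,5,"pics/s4.png")
t=cam("top");crop(t,366,182,60,45,6,"pics/t4.png")
```

```text
[ 0.56498788 -0.26640471  0.24746272] [-1.79961446e+02  7.54319463e-02 -6.59182158e-01] [-0.71722484  0.42661088  0.05297708]
[[8.7, -0.0, -0.14, 0.25, 0, 0, -0.003]]
[ 0.56500072 -0.26500308  0.24496366] [-1.79961220e+02  7.53159442e-02 -4.87294710e-01]
```

View pics/s4.png

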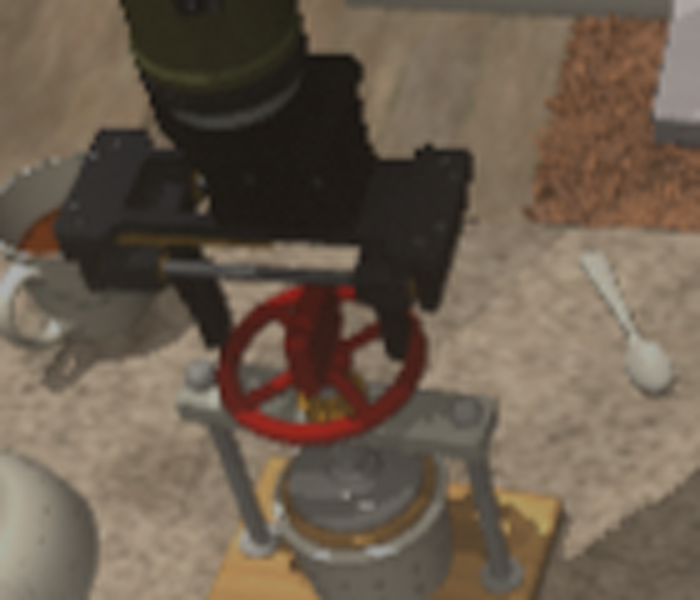

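View pics/t4.png

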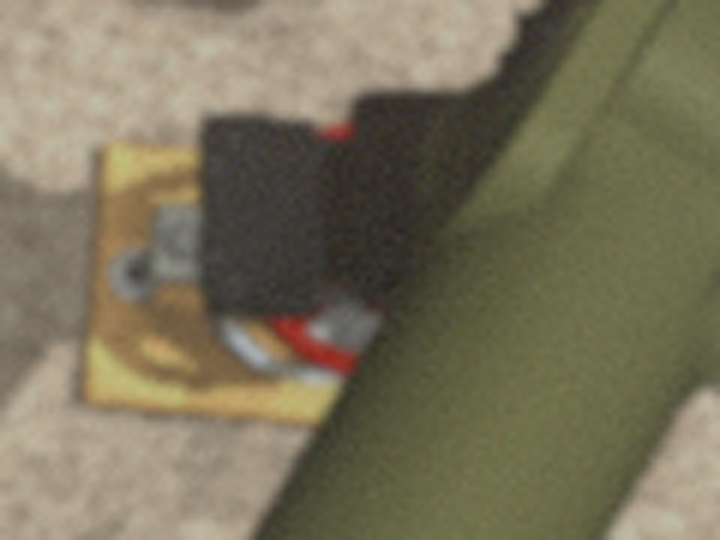

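{"method": "move_arm", "body": {
  "steps": [
    [4,0,-0.1,0.2,0,0,0],
    [1,0,0,0,0,0,0],
    [1,0,0,0,0,0,0],
    [1,0,0,0,0,0,0],
    [1,0,0,0,0,0,0]
  ],
  "force": 40
}}

```text
time_s: 4.75
tool_pos: [0.5655, -0.2656, 0.2467]
tool_rot: [180.0, -0.0, -0.6]
force: [0.1, -0.1, -0.5]
grip_width: 0.0616
```

{"method": "move_arm", "body": {
  "steps": [
    [1,0,0,0,0,0,0],
    [1,0,0,0,0,0,0],
    [1,0,0,0,0,0,0]
  ]
}}

```text
time_s: 5.0
tool_pos: [0.5655, -0.2656, 0.2466]
tool_rot: [-180.0, -0.0, -0.6]
force: [-0.6, -0.1, -0.9]
grip_width: 0.0416
```

Fingers are slow; keep closing.

{"method": "move_arm", "body": {
  "steps": [
    [1,0,0,0,0,0,0],
    [1,0,0,0,0,0,0],
    [1,0,0,0,0,0,0],
    [1,0,0,0,0,0,0],
    [1,0,0,0,0,0,0]
  ]
}}

```text
time_s: 5.42
tool_pos: [0.5656, -0.2637, 0.2465]
tool_rot: [-179.8, 0.0, -0.6]
force: [-1.4, 5.1, 1.8]
grip_width: 0.0139
```

{"method": "move_arm", "body": {
  "steps": [
    [1,0,0,0,0,0,0],
    [1,0,0,0,0,0,0]
  ]
}}

```text
time_s: 5.58
tool_pos: [0.5655, -0.2637, 0.2465]
tool_rot: [-179.8, 0.0, -0.6]
force: [-2.0, 5.6, 1.6]
grip_width: 0.0138
```

{"method": "move_arm", "body": {
  "steps": [
    [1,0,-0.15,0,0,0,0],
    [1,0,0,-0.06,0,0,-0.04],
    [1,0,0,-0.08,0,0,-0.06],
    [1,0,0,-0.08,0,0,-0.06],
    [1,0,0,-0.08,0,0,-0.06]
  ]
}}

```text
time_s: 6.0
tool_pos: [0.5655, -0.2633, 0.2496]
tool_rot: [-179.9, -0.0, 12.1]
force: [-0.8, 3.6, 2.4]
grip_width: 0.0137
```

{"method": "move_arm", "body": {
  "steps": [
    [1,0,0,-0.11,0,0,-0.08],
    [1,0,0,-0.11,0,0,-0.08],
    [1,0,0,-0.11,0,0,-0.08],
    [1,0,0,-0.12,0,0,-0.08],
    [1,0,0,-0.11,0,0,-0.08]
  ]
}}

```text
time_s: 6.42
tool_pos: [0.5653, -0.2628, 0.2552]
tool_rot: [-179.9, -0.0, 35.1]
force: [-1.5, 4.7, 3.1]
grip_width: 0.0137
```

{"method": "move_arm", "body": {
  "steps": [
    [1,0,0,-0.11,0,0,-0.08],
    [1,0,0,-0.11,0,0,-0.08],
    [1,0,0,-0.11,0,0,-0.08],
    [1,0,0,-0.12,0,0,-0.08],
    [1,0,0,-0.11,0,0,-0.08]
  ]
}}

```text
time_s: 6.83
tool_pos: [0.5649, -0.2624, 0.2608]
tool_rot: [-179.8, -0.1, 58.1]
force: [-3.3, 6.1, 3.5]
grip_width: 0.0138
```

{"method": "move_arm", "body": {
  "steps": [
    [1,0,0,-0.11,0,0,-0.08],
    [1,0,0,-0.11,0,0,-0.08],
    [1,0,0,-0.08,0,0,-0.06],
    [1,0,0,0,0,0,0],
    [1,0,0,0,0,0,0]
  ]
}}

```text
time_s: 7.25
tool_pos: [0.5647, -0.2623, 0.2639]
tool_rot: [-179.8, -0.1, 70.5]
force: [-4.0, 6.9, 5.0]
grip_width: 0.0135
```

Run:
```python
from plan import *
o=env.get_obs()
print(o["tool_pos"],o["tool_rot"],o["force"],o["wrist_torque"],o["qpos"])
s=cam("side");crop(s,160,190,70,60,5,"pics/s5.png")
```

```text
[ 0.56465093 -0.26225029  0.26391027] [-1.79806633e+02 -1.40208854e-01  7.04912140e+01] [-4.01631907  6.88198498  4.96432435] [1.22246694 1.09148923 0.06710922] [-6.16478894 16.48540979 35.5808191  86.96745542 -9.76673554 79.86123805
 10.5486933 ]
```

View pics/s5.png

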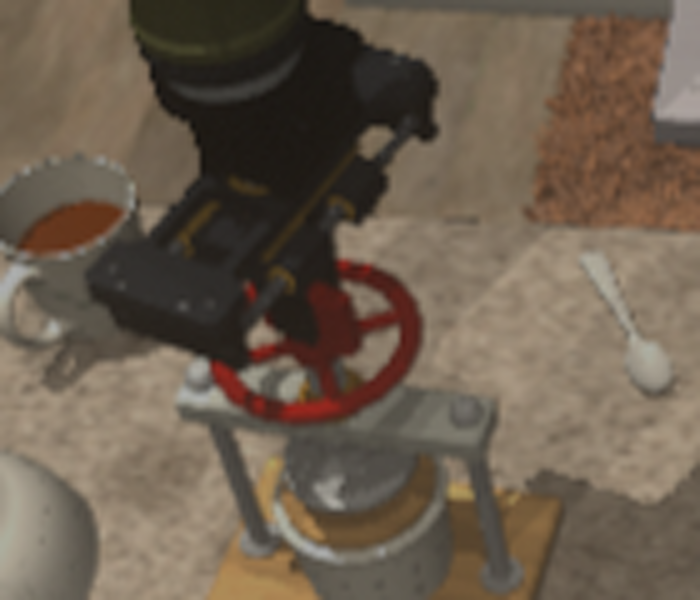

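{"method": "move_arm", "body": {
  "steps": [
    [4.5,0,0,0,0,0,0],
    [4.5,0,0,0,0,0,0],
    [4.5,0,0,0,0,0,0],
    [4.5,0,0,0,0,0,0],
    [4.5,0,0,0,0,0,0]
  ]
}}

```text
time_s: 7.72
tool_pos: [0.5654, -0.2647, 0.2637]
tool_rot: [180.0, 0.0, 70.4]
force: [0.2, 0.3, -0.7]
grip_width: 0.0388
```

{"method": "move_arm", "body": {
  "steps": [
    [4.5,0,0,-1.0,0,0,0],
    [4.5,0,0,-2.0,0,0,0],
    [4.5,0,0,-3.0,0,0,0],
    [4.5,0,0,-3.0,0,0,0],
    [4.5,0,0,-2,0,0,0]
  ]
}}

```text
time_s: 8.13
tool_pos: [0.5658, -0.2647, 0.3777]
tool_rot: [179.8, 0.0, 70.4]
force: [0.7, -0.2, 0.6]
grip_width: 0.0448
```

{"method": "move_arm", "body": {
  "steps": [
    [4.5,0,0,0,0,0,0],
    [4.5,0,0,0,0,0,0],
    [4.5,0,0,0,0,0,0]
  ]
}}

```text
time_s: 8.38
tool_pos: [0.5653, -0.2641, 0.3733]
tool_rot: [-180.0, 0.0, 70.4]
force: [0.0, 0.2, 0.2]
grip_width: 0.0451
```

Run:
```python
from plan import *
o=env.get_obs()
print(o["tool_pos"],o["tool_rot"],o["force"])
s=cam("side");crop(s,160,200,70,60,5,"pics/s6.png")
import glob
a=cv2.imread("pics/side0.png")[:,:,::-1].astype(int)
print("yellow diff",np.abs(a-s["img"])[190:240,295:350].mean(), np.abs(a-s["img"])[330:380,30:130].mean())
```

```text
[ 0.56528954 -0.26406615  0.37328627] [-1.79964041e+02  1.28576323e-04  7.04020025e+01] [0.0277316  0.21161123 0.18289779]
yellow diff 9.661333333333333 8.202133333333334
```

View pics/s6.png

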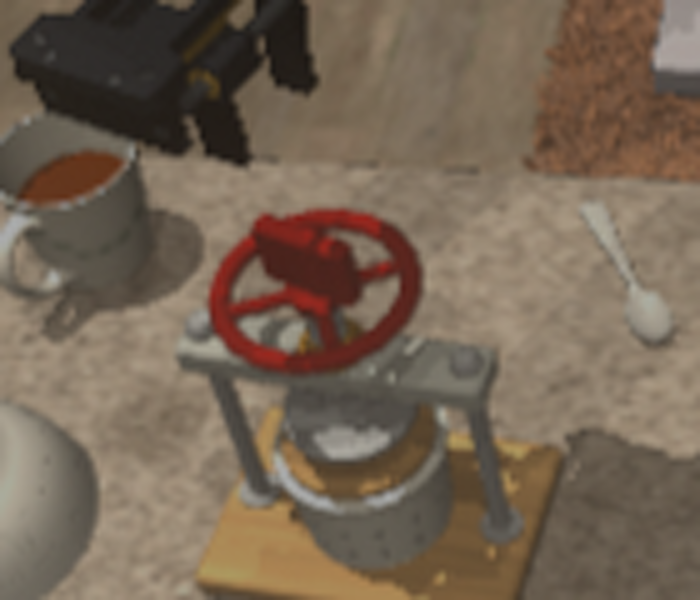

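Run:
```python
from h import *
s=cam("side");h=cv2.cvtColor(s["img"],cv2.COLOR_RGB2HSV)
m=cv2.inRange(h,(0,150,50),(8,255,255))|cv2.inRange(h,(172,150,50),(180,255,255))
k=np.zeros_like(m);k[170:240,120:190]=1;m*=k
q=max(cv2.findContours(m,0,1)[0],key=cv2.contourArea);e=cv2.fitEllipse(q);print(e)
for z in (.205,.220,.223,.226):print(z,proj(s,np.array([.565,-.2648,z])))
job.sign_off()
```

```text
((152.22947692871094, 197.6011199951172), (30.948970794677734, 41.24156188964844), 76.5379409790039)
0.205 [153.65928784 201.64105561]
0.22 [152.55846616 197.95537484]
0.223 [152.33559377 197.20917179]
0.226 [152.11180571 196.45990297]
the job is handed in; nothing more can be done
```

I turned the red wheel about 71° (1.24 rad) anticlockwise, letting the hand rise 17 mm with the screw. I then opened the fingers, lifted clear and handed the job in at about 8.5 s of the 35 s allowed.

- **Red wheel:** it stayed where I left it. The side camera put the rim about 16–17 mm higher than at the start. That matches the 17 mm expected from the turn, so the plate should be well over 1 cm clear of the lid. I did not measure the plate's gap directly.
- **Forces:** the tool force was near zero after release. The highest reading at the end of a move was about 9 N, during the turn, well under the limits.
- **Yellow wheel:** the arm never touched it. Comparing the before and after pictures, that area differed by about the same small amount as an undisturbed patch of worktop.

No check failed. Before the grasp the measured hand position was once about 5 mm off in y. I corrected that before closing the fingers.

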